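# Slide a heat sink along the rail into the jig's empty corner pocket

## Robot

A 7-joint arm with a two-finger parallel gripper is mounted at the origin on a cart in front of the work surface, level with it; the furniture and walls round the work are solid. World frame = base frame: x ahead of the robot, y to its left, z up, the work surface at z = 0. Lengths are in m, angles in rad, forces in N, time in s.
With the tool pointing down it reaches from about 0.35 to 0.9 m from the base axis. Payload 8.1 kg.
Tool frame: the origin (TCP) lies at the very end of the fingers, on their centre line; the grasp point (between the pads) lies 19 mm behind it (grasp_offset is the distance from the TCP to the grasp point, in m); z points along the fingers, y is the line along which they close (so a half turn about z gives the same grasp; the last joint's range is limited). The gripper opens to 92 mm and grips with 3 to 60 N. Pads are 19 mm wide; open, the fingers measure 130 mm over their backs; the gripper's body (75 mm by 190 mm) begins 47 mm behind the grasp point.
Start: joints at [1.008, 0.434, 0.025, 1.573, -0.012, 1.134, -0.075], TCP at [0.277, -0.56, 0.227] pointing down, gripper open.
Joint ranges: [-2.62, 2.62], [-0.44, 2.09], [-1.27, 1.32], [0.08, 2.57], [-1.32, 4.46], [0.12, 2], [-2.74, 2.74]. Speed limits (rad/s): [2.22, 2.22, 3.01, 3.01, 3.14, 3.14, 3.14].

## Interface

Orientations are given as a rotation vector (axis times angle).
In Python, from cell import observe, get_image, camera_params, sign_off, silhouettes, grasp_offset gives the robot as it stands. The module is installed in compiled form; this text tells all that it offers.
- The arm moves only by the tool jog_arm, never from a script. Its argument "motion" is a list that holds one entry, the list of rows, each a list of 7 numbers: the shift along the tool's x, y, z in m, then the turn, a rotation vector about the tool's x, y, z in rad, then the closure, from -1 (fully open) to 1 (shut), so that 0 is half open. In form: [[[dx, dy, dz, wx, wy, wz, hand], ...]]. A call has 1 to 10 rows; each row is the pose to reach, as a shift and turn from the pose commanded when the call began, along the tool's axes at that moment; what a row does not reach only later rows make up. A row lasts 1/12 s, in which the tool goes at most 41.7 mm and 7.16 degrees, less where a joint would pass 70% of its speed; a pose out of reach is approached as far as the arm can. A call with a gripper value outside its range is refused whole. The fingers move at their own pace and stop on an object; "force" is the grip in N (left out, the last holds). Time passes only in rows, so rows that repeat a pose let the fingers close. It gives the time, the measured TCP pose, the force, the opening and the grip force at its end, in the units of the state.
- observe(): the state, without advancing time (a new reading comes with each control period).
- get_image(name): name is "scene" or "top" or "wrist"; returns the picture (480x640x3 uint8, red, green, blue); there is no depth.
- camera_params(name): a dict with "vertical_fov" (degrees; the focal length in pixels is half the picture's height over the tangent of half this angle, whatever the lens; pixels are square), "cx", "cy" (the principal point, pixels), "dist_coeffs" ([k1, k2, p1, p2, k3] as OpenCV has them; the pictures are not rectified), "T" (4x4, takes a point from camera to world coordinates). Camera axes: x right, y down, z forward; pixel columns grow to the right and rows downward; lengths in m; the calibration is good to about 2 mm. A picture is of the moment at which its call begins: read the wrist's pose just before it. camera_params takes no time and is no camera call; for the wrist camera it gives the pose at the moment of the call.
- sign_off(): hands the job in; it is judged then, once.
Trained networks look in the newest picture that a camera, given by its name, has taken for a name from the list of things; names that differ only in an ending like _2 or _b are one class to them, and where a whole thing is asked for, a point or a joint stands for the part that bears it (a point fixed in the world has none). Each returns a list of dicts, best first, with "p" (0 to 1); they miss things now and then, are a little off and sometimes report something else, mostly with a low value. They report only what shows in the picture. A call takes as long as a camera call. They do not tell look-alikes from the thing itself.
- silhouettes(query, camera): "mask" (480x640 bool, what is visible of it) and "pixel" ([column, row] in pixels, amid what is visible of it).
The state is a dict: "clock": time; "joints": joint angles; "dq": joint speeds; "joint_efforts": joint torques, N m; "position": TCP position; "ee_rot": TCP orientation; "force": force on the tool from outside, world axes, zero at the start; "ft_torque": the same for the moment, N m; "width": opening from 0.0 (shut) to 1.0 (fully open); "gripper_force": force on a finger pad.
Only numpy, scipy, OpenCV 4.12 (cv2) and the standard library are available. Lean on these libraries where they do the work, as an engineer would, in place of code of your own. Each camera call takes 0.05 s, during which the arm holds its last target. There are 200 camera calls.

## Task

One corner pocket of the blue bonding jig already holds a heat sink; the other is empty and shows a green floor pad. With the fingertips only, never lifting it, push the loose heat sink across the jig plate until its flat back lies flush against the long rail, then slide it along the rail into the empty pocket until it is fully home against the end stop and still flush with the rail. Leave the seated heat sink and the other things on the bench as they are.

Things in the scene. Friction and masses are not known exactly. Their poses are not given: they have to be found in the camera images.
- jig: Bonding jig, fixed: blue plate 190 (x) x 380 (y) x 10 mm, flat and free but for the rail and the two end pockets. Origin: centre of its underside, on the bench. x points away from the robot (yaw within 0.25 rad), y along the rail. Each corner pocket is formed by rail, end stop and lip: 27 mm wide for a 24 mm part, open towards the middle of the rail.
- rail_mid (a point): Middle of the rail's inner face, at plate level (jig frame x = +45, y = 0, z = 10 mm). The dark steel rail runs along jig y on the far side, 12 mm thick, 344 mm long, its top 20 mm above the plate.
- stop_left (a point): End stop of the left (+y) pocket: its inner face, at plate level (jig x = +33, y = +160, z = 10 mm). Each stop is a block from the rail to jig x = +10 mm, 20 mm above the plate, 12 mm thick.
- stop_right (a point): The same on the right stop (jig x = +33, y = -160, z = 10 mm).
- lip_left (a point): Lip of the left pocket: middle of its inner face at plate level (jig x = +18, y = +149, z = 10 mm). The lip is 12 mm high, 8 mm thick and reaches 25 mm from the stop, then a short lead-in flares outwards to jig x = +5, y = +123 mm. The right lip mirrors it. A seated heat sink stands out of the straight lip by 20 mm.
- pad: Thin green marker pad on the floor of the empty pocket (22 x 42 x 0.6 mm, no obstacle, fixed). Origin: its centre, at the plate's top face; axes parallel to the jig's. In the jig frame it lies at x = +32.5, y = +137 or -137 mm. A fully seated heat sink has its origin within 1 mm of it.
- heat_sink: The loose bright aluminium finned heat sink, 24 (x) x 45 (y) x 32 mm high, about 60 g, standing on the plate near its middle. Origin: centre of its underside. Flat back: its own x = -12 mm; upright fins point to its own +x. At the start the back looks roughly to the rail (yaw = jig yaw + pi, within 0.5 rad). Plain sliding friction; it stays where it is pushed.
- seated_sink: A second, identical heat sink (loose), already seated in the other pocket, back to the rail; to be left alone. Origin: centre of its underside.
- white_cap: White plastic screw cap, 40 mm diameter, 14 mm high, lying flat on the bench right of the jig; bystander. Origin: centre of its underside.
- flux_bottle: Small amber bottle with a black needle tip, 28 mm diameter, 97 mm high, standing on the bench right of the jig; bystander. Origin: centre of its underside.
- marker: Green and white marker pen, 135 mm long (own y), 17 mm thick, lying on the bench left of the jig; bystander. Origin: centre of its underside.
Mind the look-alikes: they are no part of the job. Leave any red or yellow look-alike of the heat_sink alone.

How it is judged:
By the outcome, as a careful person would: the job done as asked, in the order asked, and still so for the second after the job is handed in, with the robot touching nothing.
It also fails if it takes over 48 s, if anything falls off the work surface, if the arm or the gripper's body presses on something with over 40 N, if the wrist force passes 120 N, or if a joint passes its speed limit or range.

## Working session

There is one attempt and no reset: what is moved stays moved. The work goes in short steps, Python scripts to look and compute and a tool call to move; the robot and the scene stay as the last step left them, time stands still between calls to the robot, and variables do not carry over. Pictures are saved under pics/ and viewed, at most 12 in all, crops included, and the job is handed in when it is done.

Besides the shell and the picture viewer there is one more tool, called after "Call:" as name(argument=value, ...), one argument or row to a line, values as JSON. jog_arm: Moves the arm, as the interface text tells. Its arguments: {"type":"object","properties":{"motion":{"type":"array"},"force":{"type":"number"}},"required":["motion"]}

```bash
mkdir -p pics; cat > h.py <<'E'
import numpy as np, cv2
from cell import *
def K(c):
    p=camera_params(c); f=240/np.tan(np.radians(p["vertical_fov"])/2)
    return np.array([[f,0,p["cx"]],[0,f,p["cy"]],[0,0,1]]),np.array(p["dist_coeffs"],float),np.array(p["T"])
def ray(c,px,z):
    k,d,T=K(c); u=cv2.undistortPoints(np.array(px,float).reshape(-1,1,2),k,d).reshape(-1,2)
    D=np.c_[u,np.ones(len(u))]@T[:3,:3].T; o=T[:3,3]
    return o+D*((z-o[2])/D[:,2])[:,None]
def proj(c,P):
    k,d,T=K(c); Ti=np.linalg.inv(T)
    return cv2.projectPoints(np.array(P,float).reshape(-1,3),cv2.Rodrigues(Ti[:3,:3])[0],Ti[:3,3],k,d)[0].reshape(-1,2)
def save(c,n):
    im=get_image(c); cv2.imwrite(f"pics/{n}.png",im[:,:,::-1]); return im
E
python3 - <<'E'
from h import *
for c in("top","scene"):
    save(c,c+"0")
    for q in ("jig","heat_sink","pad","rail_mid","stop_left","stop_right","lip_left","white_cap","flux_bottle","marker"):
        for r in silhouettes(q,c)[:3]:
            print(c,q,round(r["p"],2),np.round(r["pixel"]),r["mask"].sum(),ray(c,r["pixel"],0.01).round(3))
s=observe();print(s["clock"],s["position"],s["ee_rot"],s["width"]);print(K("top"))
E
```

```text
top jig 0.78 [330. 225.] 14903 [[ 0.555 -0.017  0.01 ]]
top heat_sink 0.7 [354. 301.] 181 [[ 0.394 -0.069  0.01 ]]
top heat_sink 0.53 [323. 239.] 150 [[ 0.525 -0.002  0.01 ]]
top heat_sink 0.53 [314. 302.] 65 [[0.39  0.017 0.01 ]]
top rail_mid 0.86 [327. 227.] 15187 [[ 0.549 -0.01   0.01 ]]
top stop_left 0.86 [323. 224.] 15034 [[ 0.556 -0.001  0.01 ]]
top stop_right 0.61 [326. 226.] 15157 [[ 0.551 -0.007  0.01 ]]
top lip_left 0.78 [329. 223.] 15049 [[ 0.558 -0.015  0.01 ]]
top white_cap 0.6 [478. 268.] 308 [[ 0.466 -0.333  0.01 ]]
top marker 0.65 [167. 279.] 477 [[0.436 0.325 0.01 ]]
scene jig 0.93 [339. 271.] 9230 [[ 0.548 -0.035  0.01 ]]
scene heat_sink 0.8 [272. 298.] 417 [[0.389 0.014 0.01 ]]
scene heat_sink 0.67 [304. 314.] 462 [[ 0.403 -0.068  0.01 ]]
scene heat_sink 0.64 [319. 260.] 360 [[0.546 0.023 0.01 ]]
scene rail_mid 0.98 [342. 273.] 9389 [[ 0.545 -0.044  0.01 ]]
scene rail_mid 0.55 [392. 280.] 304 [[ 0.603 -0.138  0.01 ]]
scene stop_left 0.97 [341. 272.] 9212 [[ 0.548 -0.04   0.01 ]]
scene stop_right 0.82 [342. 271.] 9472 [[ 0.553 -0.04   0.01 ]]
scene lip_left 0.92 [343. 271.] 9185 [[ 0.553 -0.042  0.01 ]]
scene white_cap 0.59 [439. 374.] 451 [[ 0.462 -0.342  0.01 ]]
scene flux_bottle 0.64 [492. 327.] 369 [[ 0.627 -0.363  0.01 ]]
scene marker 0.7 [200. 227.] 298 [[0.433 0.326 0.01 ]]
1.1 [ 0.27732154 -0.56011336  0.22673129] [ 3.05891620e+00  7.15792738e-01 -5.59698519e-05] 1.001704649905914
(array([[445.09535128,   0.        , 324.9453108 ],
       [  0.        , 445.09535128, 236.73507716],
       [  0.        ,   0.        ,   1.        ]]), array([0.01290465, 0.        , 0.        , 0.        , 0.        ]), array([[ 0.01002365, -0.99733358,  0.072286  ,  0.4600721 ],
       [-0.99980608, -0.01122139, -0.01618251,  0.00956847],
       [ 0.01695051, -0.07210977, -0.99725266,  0.95617388],
       [ 0.        ,  0.        ,  0.        ,  1.        ]]))
```

View pics/top0.png

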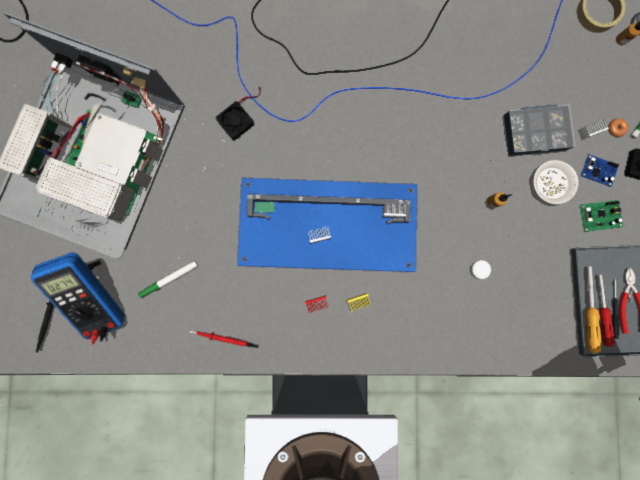

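View pics/scene0.png

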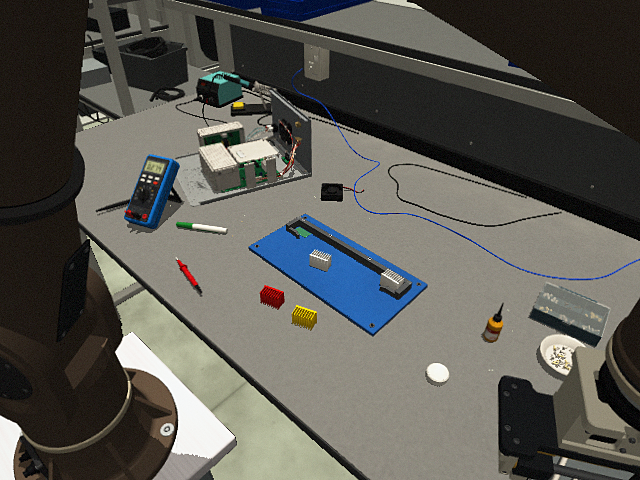

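The top view shows the jig with the empty pocket and green pad on the left (265,207) and the seated sink on the right (396,210). The loose sink is at (319,235), with red and yellow look-alikes in front at (316,303) and (358,301). Next I fit the poses.

```bash
cat >> h.py <<'E'
from scipy.optimize import minimize
def box(p,x0,x1,y0,y1,z0,z1):
    c,s=np.cos(p[2]),np.sin(p[2]); P=np.array([[x,y,z] for x in(x0,x1) for y in(y0,y1) for z in(z0,z1)])
    return np.c_[p[0]+c*P[:,0]-s*P[:,1],p[1]+s*P[:,0]+c*P[:,1],P[:,2]]
def hullmask(c,P,S=4):
    h=cv2.convexHull((proj(c,P)*S*16+ (S-1)/2*16).astype(np.int32).reshape(-1,1,2))
    m=np.zeros((480*S,640*S),np.uint8); cv2.fillConvexPoly(m,h,255,shift=4)
    return cv2.resize(m,(640,480),interpolation=cv2.INTER_AREA)/255.
def fit(masks,dims,p0):
    def cost(p):
        e=0
        for c,m in masks.items():
            h=hullmask(c,box(p,*dims)); e+=np.abs(h-m).sum()/m.sum()
        return e
    best=min((minimize(cost,np.add(p0,[0,0,d]),method="Nelder-Mead",options=dict(initial_simplex=np.add(p0,[0,0,d])+np.array([[0,0,0],[.01,0,0],[0,.01,0],[0,0,.1]]),xatol=1e-4,fatol=1e-4)) for d in(-.2,0,.2)),key=lambda r:r.fun)
    return best.x,best.fun
def jw(p,x,y,z=0):
    c,s=np.cos(p[2]),np.sin(p[2]); return np.array([p[0]+c*x-s*y,p[1]+s*x+c*y,z])
E
cat > f.py <<'E'
from h import *
def plate(im):
    h=cv2.cvtColor(im,cv2.COLOR_RGB2HSV); m=cv2.inRange(h,(100,150,60),(120,255,255))
    n,l,st,ce=cv2.connectedComponentsWithStats(m)
    pts=[i for i in range(1,n) if 2000<st[i,4]]
    pts=min(pts,key=lambda i:np.hypot(*(ce[i]-(330,245))))
    m=(l==pts).astype(np.uint8); hl=cv2.convexHull(np.argwhere(m)[:,::-1].astype(np.int32)); cv2.fillConvexPoly(m,hl,1); return m.astype(float)
J={}
ims={c:cv2.cvtColor(cv2.imread(f"pics/{c}0.png"),cv2.COLOR_BGR2RGB) for c in("top","scene")}
for cs in(("top",),("scene",),("top","scene")):
    print("jig",cs,fit({c:plate(ims[c]) for c in cs},(-.095,.095,-.19,.19,0,.01),[.553,-.012,0]))
def bright(c,ctr,r=26):
    h=cv2.cvtColor(ims[c],cv2.COLOR_RGB2HSV).astype(int); m=((h[...,1]<110)).astype(np.uint8)
    w=np.zeros_like(m); w[ctr[1]-r//2:ctr[1]+r//2,ctr[0]-r//2:ctr[0]+r//2]=1
    m=cv2.morphologyEx(m*w,cv2.MORPH_CLOSE,np.ones((3,3))); 
    hl=cv2.convexHull(np.argwhere(m)[:,::-1].astype(np.int32)); cv2.fillConvexPoly(m,hl,1); return m.astype(float)
M={"top":bright("top",(320,235),28),"scene":bright("scene",(320,260),28)}
for cs in(("top",),("scene",),("top","scene")):
    print("sink",cs,fit({c:M[c] for c in cs},(-.012,.012,-.0225,.0225,.01,.042),[.53,.0,.2]))
a=cv2.resize(ims["top"][165:285,225:425],None,fx=4,fy=4,interpolation=cv2.INTER_CUBIC)
cv2.imwrite("pics/crop.png",a[:,:,::-1])
E
python3 f.py
```

```text
jig ('top',) (array([ 0.55527867, -0.01210621, -0.02427444]), np.float64(0.01846598649753262))
jig ('scene',) (array([ 0.5596799 , -0.00914379, -0.03287552]), np.float64(0.033024535803713576))
jig ('top', 'scene') (array([ 0.55634603, -0.01052   , -0.02527918]), np.float64(0.06495805326403503))
sink ('top',) (array([0.53120715, 0.00795252, 0.2667444 ]), np.float64(0.07845948415208377))
sink ('scene',) (array([0.53246235, 0.00896865, 0.25604955]), np.float64(0.060501313927632916))
sink ('top', 'scene') (array([0.53140624, 0.00814416, 0.23195247]), np.float64(0.16042708625407814))
```

View pics/crop.png

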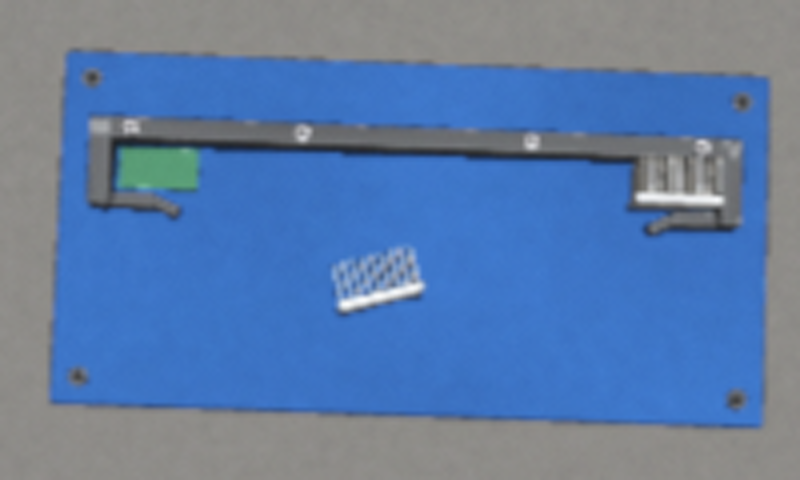

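Call:
jog_arm(
  motion=[
    [[0.028,-0.028,0.002,0,0,0.06,1],[0.056,-0.055,0.004,0,0,0.12,1],[0.084,-0.083,0.006,0,0,0.18,1],[0.112,-0.111,0.008,0,0,0.24,1],[0.14,-0.138,0.01,0,0,0.3,1],[0.168,-0.166,0.012,0,0,0.36,1],[0.196,-0.194,0.014,0,0,0.42,1],[0.224,-0.222,0.016,0,0,0.485,1],[0.252,-0.249,0.018,0,0,0.485,1],[0.281,-0.277,0.02,0,0,0.485,1]],
  ],
  force=20,
)

```text
clock: 1.93
position: [0.4065, -0.1856, 0.207]
ee_rot: [3.141, -0.041, 0.001]
force: [1.2, -1.0, 1.1]
width: 0.324
gripper_force: 0.0
```

```bash
python3 - <<'E'
from h import *
s=observe();R=cv2.Rodrigues(np.array(s["ee_rot"]))[0];print(s["clock"],s["position"],s["width"],R.round(3).tolist())
print(R.T@(np.array([.455,0.0,.22])-s["position"]), np.arctan2(R[1,0],R[0,0]))
E
```

```text
1.9333 [ 0.40652661 -0.18558733  0.20699876] 0.3237057155066598 [[1.0, -0.026, 0.001], [-0.026, -1.0, -0.001], [0.001, 0.001, -1.0]]
[ 0.04362568 -0.18678162 -0.0130684 ] -0.026091723790856523
```

Call:
jog_arm(
  motion=[
    [[0.009,-0.038,-0.003,0,0,0,1],[0.018,-0.076,-0.006,0,0,0,1],[0.027,-0.114,-0.009,0,0,0,1],[0.036,-0.152,-0.012,0,0,0,1],[0.044,-0.187,-0.013,0,0,0,1],[0.044,-0.187,-0.013,0,0,0,1],[0.044,-0.187,-0.013,0,0,0,1]],
  ],
)

```text
clock: 2.52
position: [0.4554, 0.0008, 0.2199]
ee_rot: [-3.141, 0.032, -0.001]
force: [-0.3, -1.0, 0.1]
width: 0.006
gripper_force: 0.0
```

```bash
python3 - <<'E'
from h import *
s=observe();print(s["clock"],s["position"],s["ee_rot"],s["width"],s["force"],camera_params("wrist"))
np.save("Tw.npy",camera_params("wrist")["T"]);im=save("wrist","w1")
E
```

```text
2.5167 [0.45538483 0.00081388 0.21994427] [-3.14094167e+00  3.23733440e-02 -1.01101720e-03] 0.00559210526050125 [-0.33927994 -1.01742883  0.05822615] {'vertical_fov': 58.98479529466571, 'cx': 317.5416964589378, 'cy': 234.2707087717791, 'dist_coeffs': array([-0.0316602,  0.       ,  0.       ,  0.       ,  0.       ]), 'T': array([[-2.13643983e-02, -9.67053863e-01, -2.53673785e-01,
         5.23252553e-01],
       [-9.99771712e-01,  2.05902652e-02,  5.70664254e-03,
        -6.15370814e-04],
       [-2.95420199e-04,  2.53737794e-01, -9.67272994e-01,
         3.77678420e-01],
       [ 0.00000000e+00,  0.00000000e+00,  0.00000000e+00,
         1.00000000e+00]])}
```

View pics/w1.png

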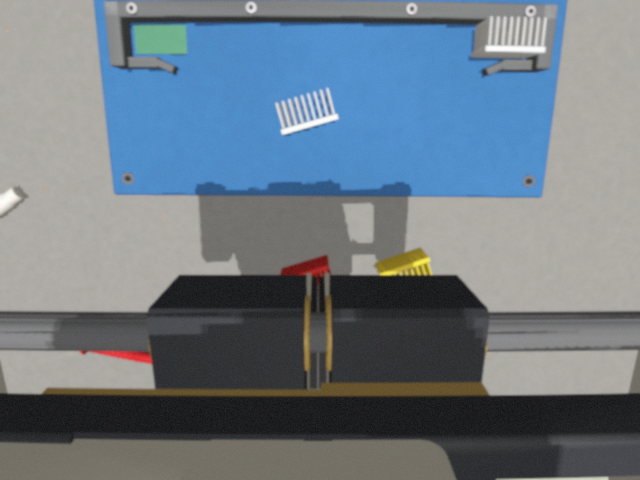

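```bash
cat > v.py <<'E'
from h import *
import h
im=cv2.imread("pics/w1.png")
a=cv2.resize(im[0:150,250:570],None,fx=2.5,fy=2.5,interpolation=cv2.INTER_CUBIC)
j=[.5553,-.0121,-.025]
def dr(p,dims,col):
    P=(proj("wrist",box(p,*dims))-[250,0]+.5)*2.5
    for i in range(8):
        for b in(1,2,4):
            if i<i^b: cv2.line(a,tuple(P[i].astype(int)),tuple(P[i^b].astype(int)),col,1)
S=(-.012,.012,-.0225,.0225,.01,.042)
dr([.5312,.008,.26],S,(0,255,255))
w=jw(j,.033,-.1375); dr([w[0],w[1],j[2]],S,(0,255,255))
dr(j,(.045,.057,-.172,.172,.01,.03),(0,0,255))
b=cv2.resize(cv2.imread("pics/scene0.png")[235:300,290:420],None,fx=6,fy=6,interpolation=cv2.INTER_CUBIC)[:200*2,:800]
b=cv2.resize(b,(533,267))
o=np.zeros((375+190,800,3),np.uint8); o[:375]=a; o[375:]=cv2.resize(cv2.imread("pics/scene0.png")[245:297,295:415],(439,190),interpolation=cv2.INTER_CUBIC)[:, :].copy() if False else 0
o[375:,:439]=cv2.resize(cv2.imread("pics/scene0.png")[245:297,295:415],(439,190),interpolation=cv2.INTER_CUBIC)
cv2.imwrite("pics/c2.png",o)
E
python3 v.py
```

```text
(no output)
```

View pics/c2.png

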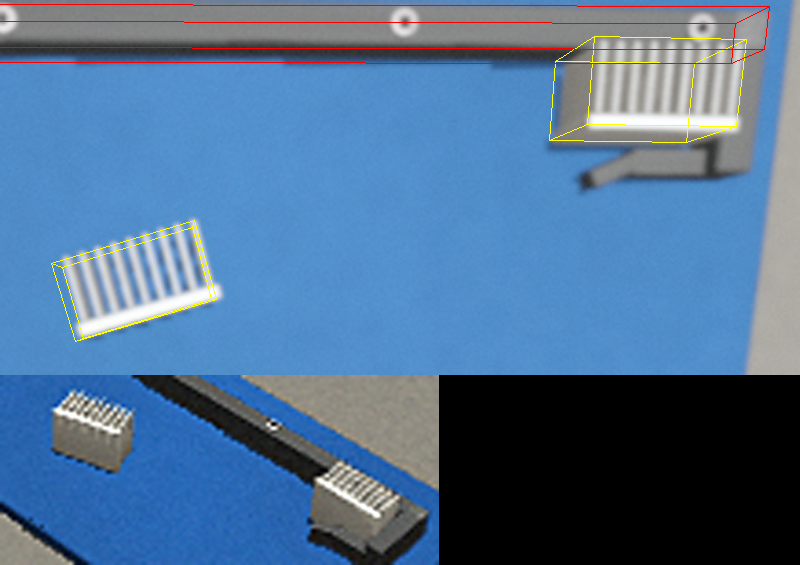

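The view shows the loose sink skewed about +0.28 rad relative to the rail, with the same orientation as the seated one. A straight push keeps that orientation. I descend in front of the sink first.

Call:
jog_arm(
  motion=[
    [[0.018,-0.004,0.04,0,0,0.004,1],[0.036,-0.0075,0.08,0,0,0.004,1],[0.036,-0.0075,0.12,0,0,0.004,1],[0.036,-0.0075,0.155,0,0,0.004,1],[0.036,-0.0075,0.185,0,0,0.004,1],[0.036,-0.0075,0.198,0,0,0.004,1],[0.036,-0.0075,0.204,0,0,0.004,1],[0.036,-0.0075,0.204,0,0,0.004,1]],
  ],
)

```text
clock: 3.23
position: [0.4902, 0.0037, 0.0146]
ee_rot: [3.14, -0.049, -0.004]
force: [-0.1, -0.2, -0.0]
width: 0.004
gripper_force: 0.0
```

```bash
python3 - <<'E'
from h import *
s=observe();R=cv2.Rodrigues(np.array(s["ee_rot"]))[0];print(s["clock"],s["position"],s["width"],R.round(4).tolist(),s["force"]);save("wrist","w2")
E
```

```text
3.2333 [0.4902155  0.00369495 0.01464846] 0.0036177571082828064 [[0.9995, -0.0311, -0.0025], [-0.0311, -0.9995, -0.0009], [-0.0024, 0.001, -1.0]] [-0.11874198 -0.20313659 -0.03016485]
```

View pics/w2.png

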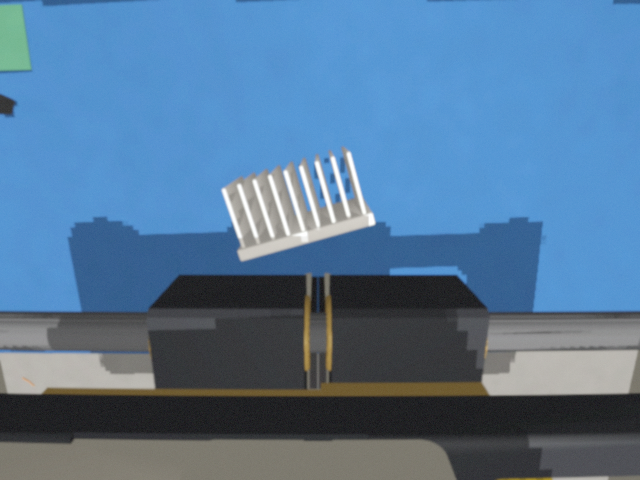

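Call:
jog_arm(
  motion=[
    [[0.003,-0.004,-0.001,0,0,-0.003,1],[0.01,-0.004,-0.001,0,0,-0.003,1],[0.016,-0.004,-0.001,0,0,-0.003,1],[0.022,-0.004,-0.001,0,0,-0.003,1],[0.028,-0.004,-0.001,0,0,-0.003,1],[0.034,-0.004,-0.001,0,0,-0.003,1],[0.04,-0.004,-0.001,0,0,-0.003,1],[0.045,-0.004,-0.001,0,0,-0.003,1],[0.05,-0.004,-0.001,0,0,-0.003,1],[0.055,-0.004,-0.001,0,0,-0.003,1]],
  ],
)

```text
clock: 4.12
position: [0.5466, 0.0075, 0.0166]
ee_rot: [3.141, -0.041, -0.001]
force: [-0.6, 0.9, 1.8]
width: 0.003
gripper_force: 0.5
```

```bash
python3 - <<'E'
from h import *
s=observe();R=cv2.Rodrigues(np.array(s["ee_rot"]))[0];print(s["clock"],s["position"],R.round(4).tolist(),s["force"]);save("wrist","w3")
E
```

```text
4.1167 [0.54660033 0.00754784 0.01662318] [[0.9997, -0.0263, -0.0003], [-0.0263, -0.9997, -0.0001], [-0.0003, 0.0001, -1.0]] [-0.5530917   0.93089529  1.79154864]
```

View pics/w3.png

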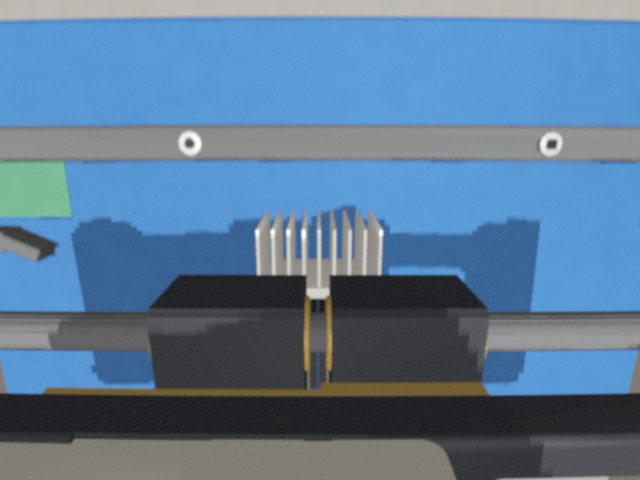

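The sink is now square and centred, spanning columns 255–382, and parallel to the rail. I continue the push to the rail.

Call:
jog_arm(
  motion=[
    [[0.004,0,0,0,0,0,1],[0.008,0,0,0,0,0,1],[0.012,0,0,0,0,0,1],[0.015,0,0,0,0,0,1],[0.017,0,0,0,0,0,1],[0.018,0,0,0,0,0,1],[0.019,0,0,0,0,0,1]],
  ],
)

```text
clock: 4.75
position: [0.5651, 0.0071, 0.0167]
ee_rot: [3.141, -0.041, -0.001]
force: [-0.4, -0.0, 0.7]
width: 0.004
gripper_force: 0.5
```

Call:
jog_arm(
  motion=[
    [[0.001,0,0,0,0,0,1],[0.002,0,0,0,0,0,1],[0.003,0,0,0,0,0,1],[0.003,0,0,0,0,0,1]],
  ],
)

```text
clock: 5.08
position: [0.5669, 0.007, 0.0165]
ee_rot: [3.141, -0.041, -0.004]
force: [-5.5, 0.1, 3.2]
width: 0.007
gripper_force: 2.4
```

Call:
jog_arm(
  motion=[
    [[0.001,0,0,0,0,0,1],[0.0015,0,0,0,0,0,1],[0.0015,0,0,0,0,0,1]],
  ],
)

```text
clock: 5.33
position: [0.5669, 0.007, 0.0164]
ee_rot: [3.141, -0.041, -0.008]
force: [-9.5, 0.7, 7.9]
width: 0.003
gripper_force: 4.8
```

```bash
python3 - <<'E'
from h import *
s=observe();print(s["clock"],s["position"],s["force"]);save("wrist","w4")
E
```

```text
5.3333 [0.56691309 0.00701162 0.01636839] [-9.4665867   0.65817213  7.88225557]
```

View pics/w4.png

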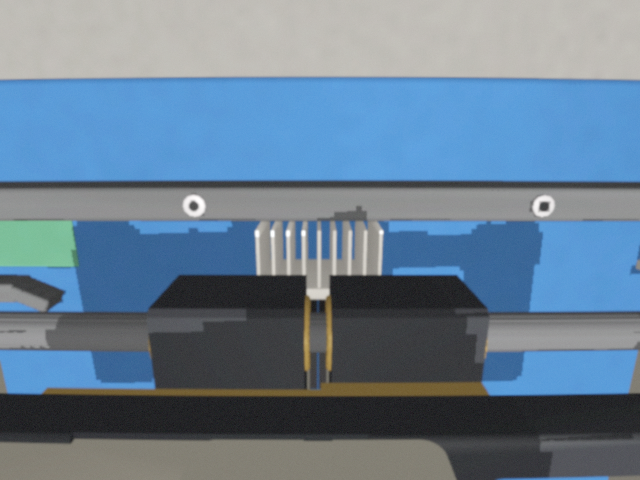

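The fin row now touches the rail edge (row ~220, columns 257–382), and the contact force confirms it is flush. Now I back off, go round to the sink's right end, and line up with it.

Call:
jog_arm(
  motion=[
    [[-0.01,0,0,0,0,0,1],[-0.025,0,0,0,0,0,1],[-0.025,0.02,0,0,0,0,1],[-0.025,0.04,0,0,0,0,1],[-0.025,0.055,0,0,0,0,1],[-0.025,0.06,0,0,0,0,1],[-0.01,0.06,0,0,0,0,1],[0.005,0.06,0,0,0,0,1],[0.014,0.06,0,0,0,0,1],[0.017,0.06,0,0,0,0,1]],
  ],
)

```text
clock: 6.22
position: [0.587, -0.0527, 0.0169]
ee_rot: [-3.141, 0.04, -0.003]
force: [0.9, 0.4, 0.3]
width: 0.005
gripper_force: 0.0
```

Call:
jog_arm(
  motion=[
    [[0,-0.003,0,0,0,0,1],[0,-0.006,0,0,0,0,1]],
  ],
)

```text
clock: 6.38
position: [0.5846, -0.0469, 0.0165]
ee_rot: [-3.141, 0.041, 0.001]
force: [-0.3, -0.1, -0.0]
width: 0.006
gripper_force: 0.0
```

```bash
python3 - <<'E'
from h import *
s=observe();R=cv2.Rodrigues(np.array(s["ee_rot"]))[0];print(s["clock"],s["position"],R.round(4).tolist(),s["force"]);save("wrist","w5")
E
```

```text
6.3833 [ 0.58464218 -0.04692476  0.01645249] [[0.9997, -0.0262, -0.0009], [-0.0262, -0.9997, 0.0001], [-0.0009, -0.0001, -1.0]] [-0.3190838  -0.1050983  -0.03808486]
```

View pics/w5.png

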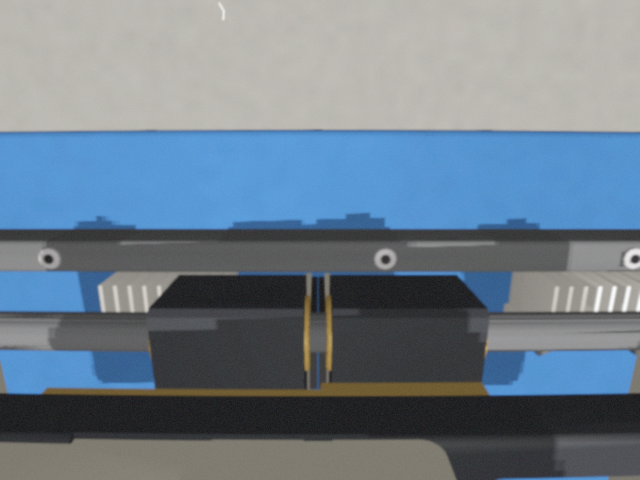

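The sink is still flush against the rail on the left, with its right end hidden near column 240. I slide it along the rail to the left.

Call:
jog_arm(
  motion=[
    [[0,-0.005,0,0,0,0,1],[0,-0.01,0,0,0,0,1],[0,-0.015,0,0,0,0,1],[0,-0.02,0,0,0,0,1],[0,-0.025,0,0,0,0,1],[0,-0.03,0,0,0,0,1],[0,-0.035,0,0,0,0,1],[0,-0.04,0,0,0,0,1],[0,-0.045,0,0,0,0,1],[0,-0.05,0,0,0,0,1]],
  ],
)

```text
clock: 7.27
position: [0.5867, 0.0032, 0.0167]
ee_rot: [-3.141, 0.041, -0.0]
force: [-1.3, -1.4, 0.4]
width: 0.005
gripper_force: 0.6
```

Call:
jog_arm(
  motion=[
    [[0,-0.005,0,0,0,0,1],[0,-0.01,0,0,0,0,1],[0,-0.015,0,0,0,0,1],[0,-0.02,0,0,0,0,1],[0,-0.025,0,0,0,0,1],[0,-0.03,0,0,0,0,1],[0,-0.03,0,0,0,0,1]],
  ],
)

```text
clock: 7.85
position: [0.5876, 0.0343, 0.0168]
ee_rot: [-3.14, 0.039, -0.001]
force: [0.4, -0.1, 0.3]
width: -0.001
gripper_force: 0.0
```

```bash
python3 - <<'E'
from h import *
s=observe();R=cv2.Rodrigues(np.array(s["ee_rot"]))[0];print(s["clock"],s["position"],R.round(4).tolist(),s["force"]);im=save("wrist","w6")
t=save("top","t6");a=cv2.resize(t[180:250,230:330],(600,420),interpolation=cv2.INTER_CUBIC)
w=im[230:400,:500]
cv2.imwrite("pics/c6.png",np.vstack([a[:,:,::-1],cv2.resize(w,(600,180))[:,:,::-1]]))
E
```

```text
7.85 [0.58759607 0.03433286 0.01681408] [[0.9997, -0.0248, 0.0005], [-0.0248, -0.9997, 0.001], [0.0004, -0.001, -1.0]] [ 0.39929884 -0.13464997  0.25963117]
```

View pics/c6.png

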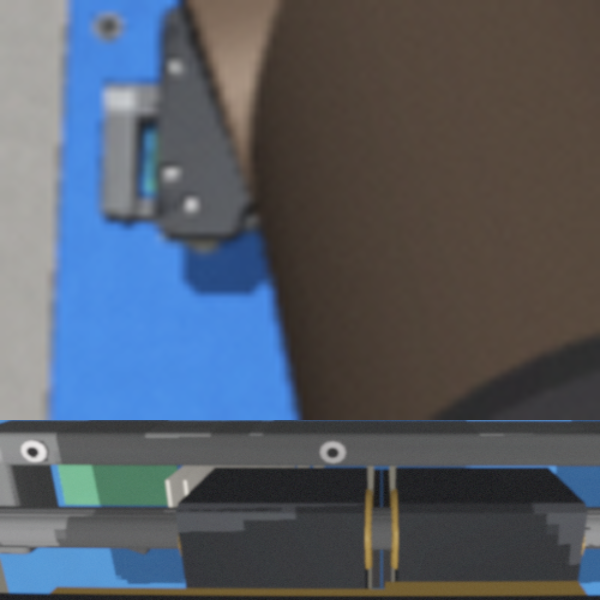

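The sink is at the pad's right edge and still moving along the rail. I carry on.

Call:
jog_arm(
  motion=[
    [[0,-0.005,0,0,0,0,1],[0,-0.01,0,0,0,0,1],[0,-0.015,0,0,0,0,1],[0,-0.02,0,0,0,0,1],[0,-0.025,0,0,0,0,1],[0,-0.03,0,0,0,0,1],[0,-0.034,0,0,0,0,1],[0,-0.038,0,0,0,0,1],[0,-0.041,0,0,0,0,1],[0,-0.043,0,0,0,0,1]],
  ],
)

```text
clock: 8.78
position: [0.5885, 0.076, 0.0167]
ee_rot: [-3.141, 0.041, -0.0]
force: [-0.2, -0.6, -0.6]
width: 0.003
gripper_force: 0.3
```

Call:
jog_arm(
  motion=[
    [[0,-0.001,0,0,0,0,1],[0,-0.002,0,0,0,0,1],[0,-0.003,0,0,0,0,1],[0,-0.004,0,0,0,0,1],[0,-0.004,0,0,0,0,1]],
  ],
)

```text
clock: 9.2
position: [0.5887, 0.0796, 0.0167]
ee_rot: [-3.141, 0.041, -0.0]
force: [-0.8, -0.7, 0.8]
width: 0.002
gripper_force: 0.3
```

Call:
jog_arm(
  motion=[
    [[0,-0.001,0,0,0,0,1],[0,-0.002,0,0,0,0,1],[0,-0.003,0,0,0,0,1],[0,-0.004,0,0,0,0,1],[0,-0.004,0,0,0,0,1]],
  ],
)

```text
clock: 9.62
position: [0.5888, 0.0839, 0.0167]
ee_rot: [-3.141, 0.041, -0.0]
force: [-0.7, -0.7, 0.8]
width: 0.007
gripper_force: 0.2
```

Call:
jog_arm(
  motion=[
    [[0,-0.001,0,0,0,0,1],[0,-0.002,0,0,0,0,1],[0,-0.003,0,0,0,0,1],[0,-0.003,0,0,0,0,1]],
  ],
)

```text
clock: 9.95
position: [0.5889, 0.0863, 0.0167]
ee_rot: [3.141, -0.041, -0.0]
force: [0.1, -1.3, 0.3]
width: 0.009
gripper_force: 0.7
```

Call:
jog_arm(
  motion=[
    [[0,-0.001,0,0,0,0,1],[0,-0.002,0,0,0,0,1],[0,-0.002,0,0,0,0,1]],
  ],
)

```text
clock: 10.2
position: [0.5889, 0.0865, 0.0167]
ee_rot: [3.139, -0.043, -0.0]
force: [-0.2, -5.7, 1.7]
width: 0.005
gripper_force: 3.3
```

```bash
python3 - <<'E'
from h import *
s=observe();print(s["clock"],s["position"],s["force"]);im=save("wrist","w7")
a=cv2.resize(im[230:330,:400],(800,200))
t=save("scene","s7");b=cv2.resize(t[205:300,250:400],(600,380),interpolation=cv2.INTER_CUBIC)
o=np.zeros((580,800,3),np.uint8);o[:200]=a;o[200:,:600]=b;cv2.imwrite("pics/c7.png",o[:,:,::-1])
E
```

```text
10.2 [0.58889505 0.08654923 0.01674544] [-0.17870647 -5.7001348   1.6814067 ]
```

View pics/c7.png

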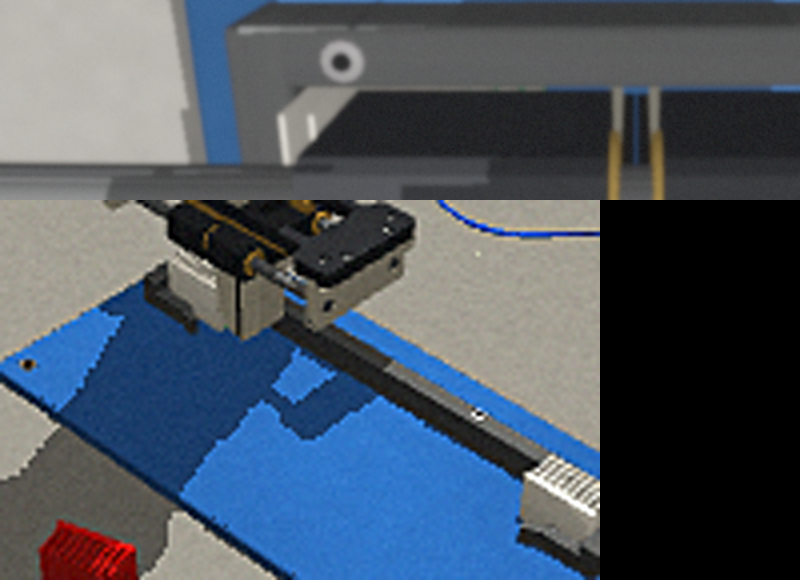

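The sink is against the stop at 5.7 N. One firmer nudge, then I retract clear and check.

Call:
jog_arm(
  motion=[
    [[0,-0.001,0,0,0,0,1],[0,-0.001,0,0,0,0,1],[0,0.01,0,0,0,0,1],[0,0.025,0,0,0,0,1],[0,0.03,-0.02,0,0,0,1],[0,0.03,-0.06,0,0,0,1],[-0.02,0.02,-0.1,0,0,0,1],[-0.05,0.0,-0.14,0,0,0,1],[-0.085,-0.02,-0.16,0,0,0,1],[-0.12,-0.03,-0.16,0,0,0,1]],
  ],
)

```text
clock: 11.13
position: [0.4819, 0.1195, 0.1782]
ee_rot: [-3.138, 0.042, -0.011]
force: [-0.7, 2.0, 0.3]
width: 0.006
gripper_force: 0.0
```

Call:
jog_arm(
  motion=[
    [[0,0,0,0,0,0,1],[0,0,0,0,0,0,1],[0,0,0,0,0,0,1]],
  ],
)

```text
clock: 11.38
position: [0.4802, 0.1174, 0.1748]
ee_rot: [-3.141, 0.041, -0.002]
force: [0.3, -1.2, -0.4]
width: 0.007
gripper_force: 0.0
```

```bash
python3 - <<'E'
from h import *
s=observe();print(s["clock"],s["position"],s["force"]);im=save("wrist","w8")
P=proj("wrist",[jw([.5553,-.0121,-.025],.033,.1375,.042)])[0];print(P)
x,y=int(P[0]),int(P[1]);y0=max(0,y-60);x0=max(0,x-80)
cv2.imwrite("pics/c8.png",cv2.resize(im[y0:y0+120,x0:x0+160],(800,600),interpolation=cv2.INTER_CUBIC)[:,:,::-1])
E
```

```text
11.3833 [0.48023456 0.11743465 0.17480625] [ 0.32174388 -1.21394652 -0.38319498]
[301.04150474  53.98310357]
```

View pics/c8.png

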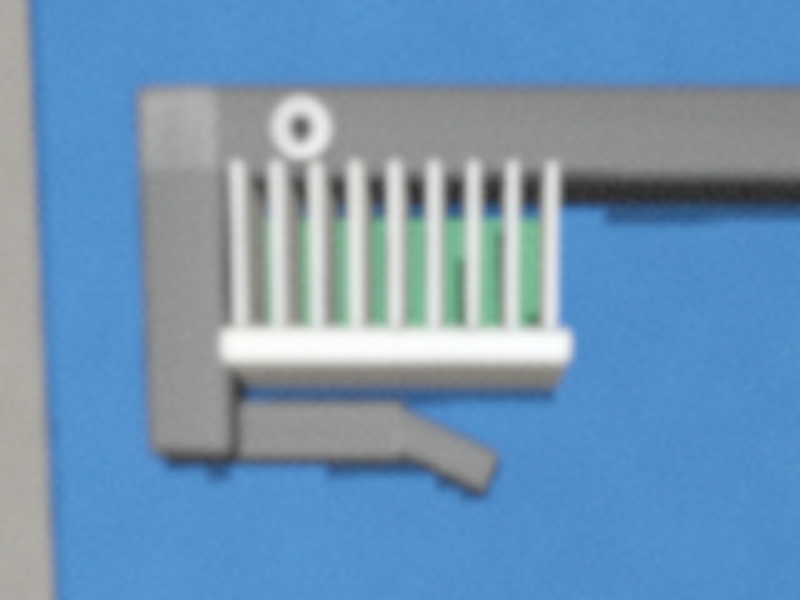

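The sink is home: its left end is against the stop, the row of fins is at the rail, and it sits clear of the lip and parallel to the rail, just like the seated one. I'm handing in.

```bash
python3 -c "
from cell import *
print(sign_off())"
```

```text
the job is handed in; nothing more can be done
None
```

The loose heat sink was pushed flush to the rail and slid fully home against the left stop, then handed in at about 11.4 s; the pictures show the fins, not the flat back, against the rail on both sinks, so I matched the seated one instead of turning it.

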